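# Sort returned drill-bit cartons by heft

## Task

Lift each returned carton to feel its weight. One of 450 g or more is full: slide it, one carton to a lane of the rack, in under the top board until it touches the orange backstop; one lighter than that is part-used and goes in the red tray, lying flat on the tray's floor and not on another carton (within 50 g of 450 either place will do). When all of them are put away, press the green tally pedal right down to its stop and let it up again; leave the other things on the bench where they are and do not ram the cartons into the backstop.

Things in the scene. Friction and masses are not known exactly. Their poses are not given: they have to be found in the camera images.
- carton_1: sealed cardboard carton of drill bits, 110 x 50 x 46 mm (long axis = its x, width = its y), origin at its centre. All cartons look alike; each weighs somewhere between 150 and 750 g. May be absent
- carton_2: sealed cardboard carton of drill bits, 110 x 50 x 46 mm (long axis = its x, width = its y), origin at its centre. All cartons look alike; each weighs somewhere between 150 and 750 g. May be absent
- carton_3: sealed cardboard carton of drill bits, 110 x 50 x 46 mm (long axis = its x, width = its y), origin at its centre. All cartons look alike; each weighs somewhere between 150 and 750 g. May be absent
- carton_4: sealed cardboard carton of drill bits, 110 x 50 x 46 mm (long axis = its x, width = its y), origin at its centre. All cartons look alike; each weighs somewhere between 150 and 750 g. May be absent
- rack: white lane rack fixed to the bench, open towards the robot; origin at bench level, midway across, below the front edge of its top board; +x runs into the rack. Top board: underside 70 mm, top 82 mm above the bench, x 0 to 150 mm, stock on it from x = 73 mm on. Aluminium deck: top 8 mm above the bench, x -170 to 150 mm, y -138 to 138 mm
- lanes (a point): point on the deck, midway across, where the four lanes begin: 50 mm in front of the top board's edge; axes as the rack's. Lane centres at y = -99, -33, +33, +99 mm from here, each 62 mm clear between 4 mm guides that stand 30 mm above the deck and run from here back into the rack. In front of this point the deck is a bare apron, 120 mm deep
- backstop: orange board, 40 mm high, across all the lanes under the rack's top board; origin at deck level in the middle of its front face (the face that cartons come to touch), axes as the rack's. Its depth differs from start to start: 60 to 85 mm behind the front edge of the top board, so that a seated carton sticks out 25 to 50 mm in front of the board
- tray: red open tray, 280 (x) x 230 (y) x 26 mm high, walls and floor about 4 mm thick, heavy enough to stay put; origin at the centre of its underside. Room for four cartons, two by two, long axes along its x
- pedal (a joint): angle of the green spring pedal: 0 up, 0.30 rad down at its stop; it takes about 6 N at the pad to start and 12 N to reach the stop
- pedal_pad (a point): middle of the black rubber pad on top of the pedal's free end, about 50 mm above the bench when up and 26 mm when down; the pedal is 56 mm wide and 108 mm long, hinged at the far end of a 120 x 74 mm steel base; point's x axis points from the pad to the hinge when the pedal is down
- tape_roll: yellow roll of tape, 90 mm across, 48 mm high, standing flat; leave alone; origin at the centre of its underside
- jar: jar with a red cap, 60 mm across, 90 mm high; leave alone; origin at the centre of its underside
- mug: blue mug, 76 mm across, 85 mm high; leave alone; origin at the centre of its underside
- screwdriver: screwdriver lying on the bench, 200 mm long; leave alone
- bit_case: flat red case, 100 x 160 x 35 mm; leave alone; origin at the centre of its underside
Not all that is in view belongs to the job. Leave any turquoise look-alike of the carton_2 alone. What is shaped like the carton_3 but yellow is not meant.

How it is judged:
By the outcome, as a careful person would: the job done as asked, in the order asked, and still so for the second after the job is handed in, with the robot touching nothing.
Of carton_1, carton_2, carton_3, carton_4 only 3 to 4 are there at a start; the rules pass over those that are not, and their reading is None.
At some moment in a run one of carton_1, carton_2, carton_3, carton_4 may be knocked a few centimetres aside while the robot is not near it.
Once in a run the grip may slacken for a moment while it holds something.
It also fails if it takes over 210 s, if anything falls off the work surface, if the arm or the gripper's body presses on something with over 40 N, if the wrist force passes 120 N, or if a joint passes its speed limit or range.

## Robot

A 6-joint arm with a two-finger parallel gripper is mounted at the origin on the work surface. World frame = base frame: x ahead of the robot, y to its left, z up, the work surface at z = 0. Lengths are in m, angles in degrees, forces in N, time in s.
With the tool pointing down it reaches from about 0.25 to 0.725 m from the base axis. Payload 9.7 kg.
Tool frame: the origin (TCP) lies on the centre line of the jaws, within the pads' length; the fingertips stand tip_extent ahead of it and the grasp point (between the pads) lies 3 mm ahead of it (tip_extent is the distance from the TCP to the fingertips, in m); z points along the fingers, y is the line along which they close (so a half turn about z gives the same grasp; the last joint's range is limited). The gripper opens to 85 mm and grips with 20 to 120 N. Pads are 22 mm wide; open, the fingers measure 114 mm over their backs; the gripper's body (76 mm by 85 mm) begins 54 mm behind the grasp point. The pads swing forward as they close: fully open they stand 13 mm farther back than shut.
Start: joints at [66.635, 4.979, 10.078, 95.1, 0, 90], TCP at [0.218, 0.505, 0.253] pointing down, gripper open.
Joint ranges: [-179.16, 179.16], [-48.56, 103.87], [-65.8, 70.77], [-126.05, 130.52], [-82.76, 87.17], [-180, 180]. Speed limits (degrees/s): [127.2, 127.2, 147.25, 180, 180, 180].

## Interface

Orientations are given as [roll, pitch, yaw] about the fixed x, y, z axes, in that order (R = Rz(yaw) Ry(pitch) Rx(roll)).
In Python, from workcell import * gives the robot as it stands.
- The arm moves only by the tool servo_tool, never from a script. Its argument "rows" is a list of rows, each an object with "offset": the shift along the tool's x, y, z as a fraction of full scale, a list of three; "yaw": the turn about the tool's z as a fraction of full scale; "claw": the closure, from 0 (fully open) to 1 (shut). A call has 1 to 12 rows; each row is the pose to reach, as a shift and turn from the pose commanded when the call began, along the tool's axes at that moment, turning the shorter way round; what a row does not reach only later rows make up. Full scale, the value 1, is 0.1 m for a shift and pi rad for a turn. A row lasts 1/8 s, in which the tool goes at most 62.5 mm and 10.7 degrees, less where a joint would pass 70% of its speed; a pose out of reach is approached as far as the arm can. A call with a number of a shift or a turn outside -1 to 1 is refused whole. A call with a gripper value outside its range is refused whole. The fingers move at their own pace and stop on an object; "squeeze" is the grip in N (left out, the last holds). Time passes only in rows, so rows that repeat a pose let the fingers close. It gives the time, the measured TCP pose, the force, the opening and the grip force at its end, in the units of the state.
- get_obs(): the state, without advancing time (a new reading comes with each control period).
- camera(name): name is "side" or "top" or "wrist"; returns (picture, depth): 480x640x3 uint8, red, green, blue; 480x640 float32, m along the optical axis (not along the pixel's ray), 0 where there is no reading.
- camera_info(name): a dict with "fx", "fy", "cx", "cy" (pixels), "cam_to_world" (4x4, takes a point from camera to world coordinates); the wrist camera has in their place "hand_eye" (4x4, takes a point from camera to tool coordinates, whose origin is the TCP and whose axes are the flange's). Camera axes: x right, y up, looking along -z (the intrinsics and any distortion apply to the point x, -y, -z); pixel columns grow to the right and rows downward; lengths in m; the calibration is good to about 2 mm. A picture is of the moment at which its call begins: read the wrist's pose just before it. camera_info takes no time and is no camera call.
- job_done(): hands the job in; it is judged then, once.
The state is a dict: "time": time; "q": joint angles; "qd": joint speeds; "joint_efforts": joint torques, N m; "ee_pos": TCP position; "tcp_rot": TCP orientation; "wrist_force": force on the tool from outside, world axes, zero at the start; "torque": the same for the moment, N m; "opening": finger opening in m; "grasp_force": force on a finger pad.
Only numpy, scipy, OpenCV 4.12 (cv2) and the standard library are available. Lean on these libraries where they do the work, as an engineer would, in place of code of your own. Each camera call takes 0.05 s, during which the arm holds its last target. There are 200 camera calls.

## Working session

There is one attempt and no reset: what is moved stays moved. The work goes in short steps, Python scripts to look and compute and a tool call to move; the robot and the scene stay as the last step left them, time stands still between calls to the robot, and variables do not carry over. Pictures are saved under pics/ and viewed, at most 14 in all, crops included, and the job is handed in when it is done.

Besides the shell and the picture viewer there is one more tool, called in YAML: its name, and indented under it one key for each argument. servo_tool: Moves the arm, as the interface text tells. Its arguments: {"type":"object","properties":{"rows":{"type":"array"},"squeeze":{"type":"number"}},"required":["rows"]}

```bash
ls; mkdir -p pics; python3 - <<'E'
from workcell import *
import cv2,numpy as np
print(get_obs())
for n in ("top","side"):
    p,d=camera(n); cv2.imwrite(f"pics/{n}0.png",p[:,:,::-1]); np.save(f"{n}0.npy",d); print(n,camera_info(n))
print(camera_info("wrist"))
try: print(tip_extent)
except Exception as e: print(e)
E
```

```text
pics
{'time': 0.0, 'q': array([ 6.66347910e+01,  5.01081152e+00,  1.00345805e+01,  9.51000594e+01,
       -1.22932754e-03,  9.00005205e+01]), 'qd': array([ 0.03732322, -0.06107051,  0.03547575, -0.07532987,  0.04972657,
       -0.05948033]), 'joint_efforts': array([-1.39125852e-03, -5.20385957e+01,  4.64798641e+01,  1.62715843e-02,
       -4.32022068e-05,  1.39550809e-05]), 'ee_pos': array([0.21804929, 0.50470857, 0.25258696]), 'tcp_rot': array([-1.79923710e+02,  1.23001951e-03,  1.56634272e+02]), 'wrist_force': array([ 0.3232143 , -0.1195211 , -0.40150068]), 'torque': array([-0.01971587,  0.04654592,  0.03381445]), 'grasp_force': 0.0, 'opening': 0.0854289054361292}
top {'fx': 607.0151732451283, 'fy': 607.0151732451283, 'cx': 324.81931628747196, 'cy': 232.3404791811917, 'cam_to_world': array([[-0.01220768,  0.99091922, -0.13390322,  0.26523148],
       [-0.99982839, -0.01396272, -0.01217549,  0.01690198],
       [-0.01393458,  0.1337316 ,  0.99091962,  1.60027705],
       [ 0.        ,  0.        ,  0.        ,  1.        ]])}
side {'fx': 590.6077166270461, 'fy': 590.6077166270461, 'cx': 323.40218592545114, 'cy': 236.38099558779047, 'cam_to_world': array([[-0.97491424,  0.10881921, -0.19416645,  0.17722745],
       [-0.22227958, -0.52135943,  0.82387871,  1.34241338],
       [-0.01157668,  0.84637032,  0.53246902,  0.92600494],
       [ 0.        ,  0.        ,  0.        ,  1.        ]])}
{'fx': 416.10614915287806, 'fy': 416.10614915287806, 'cx': 324.8711908148502, 'cy': 237.63754265823647, 'hand_eye': array([[-9.93017006e-04,  9.47577560e-01,  3.19524305e-01,
         8.35033747e-02],
       [ 9.99999480e-01,  1.01560975e-03,  9.59159733e-05,
        -5.76237962e-04],
       [-2.33624175e-04,  3.19524234e-01, -9.47578075e-01,
        -1.20153314e-01],
       [ 0.00000000e+00,  0.00000000e+00,  0.00000000e+00,
         1.00000000e+00]])}
0.022
```

View pics/top0.png

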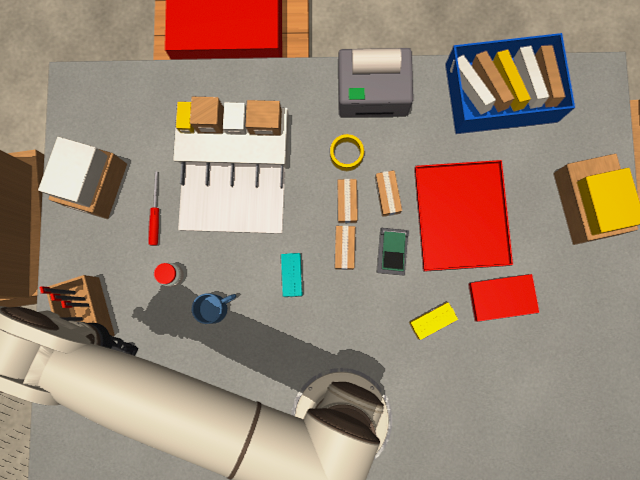

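View pics/side0.png

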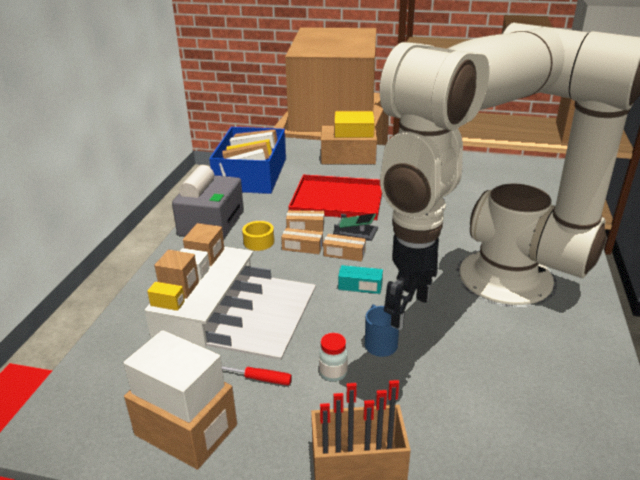

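The top view shows three brown cartons at (347,200), (388,193) and (345,247). The turquoise one at (291,275) and the yellow one at (434,320) are look-alikes to leave. The pedal is at (393,252) with its pad nearest the robot, the tray at (463,215) and the rack at (232,170). Something may be hidden under the arm.

```bash
cat > h.py <<'E'
from workcell import *
import cv2,numpy as np
def cloud(n,d,info=None,T=None):
    i=info or camera_info(n); T=i["cam_to_world"] if T is None else T
    v,u=np.mgrid[:480,:640]
    P=np.stack([(u-i["cx"])/i["fx"]*d,-(v-i["cy"])/i["fy"]*d,-d],-1)
    return P@T[:3,:3].T+T[:3,3]
def ray(n,u,v,z):
    i=camera_info(n);T=i["cam_to_world"]
    r=T[:3,:3]@np.array([(u-i["cx"])/i["fx"],-(v-i["cy"])/i["fy"],-1]);o=T[:3,3]
    return o+r*(z-o[2])/r[2]
def cartons(p,W,zlo=.036,zhi=.056):
    hsv=cv2.cvtColor(p,cv2.COLOR_RGB2HSV)
    brown=cv2.inRange(hsv,(8,60,90),(20,200,255))
    m=((W[...,2]>zlo)&(W[...,2]<zhi)).astype(np.uint8)*255
    n,L,S,C=cv2.connectedComponentsWithStats(m)
    out=[]
    for k in range(1,n):
        a=L==k
        if S[k,4]<150 or (brown[a]>0).mean()<.3: continue
        q=W[a][:,:2].astype(np.float32)
        (c,wh,ang)=cv2.minAreaRect(q)
        if wh[0]<wh[1]: ang+=90; wh=wh[::-1]
        out.append((np.round(c,4),np.round(wh,3),round((ang+90)%180-90,1),round(float(np.median(W[a][:,2])),4),C[k].round(),S[k,4]))
    return out
E
python3 - <<'E'
from h import *
p=cv2.imread("pics/top0.png")[:,:,::-1].copy();d=np.load("top0.npy")
W=cloud("top",d)
for c in cartons(p,W): print(c)
for uv in [(200,350),(247,347),(230,200),(214,463),(150,230),(265,393)]:print(uv,W[uv].round(4))
hsv=cv2.cvtColor(p,cv2.COLOR_RGB2HSV)
def rect(m,name):
    n,L,S,C=cv2.connectedComponentsWithStats(m.astype(np.uint8))
    for k in range(1,n):
        if S[k,4]>250:
            q=W[L==k][:,:2].astype(np.float32); r=cv2.minAreaRect(q); print(name,C[k].round(),S[k,4],np.round(r[0],4),np.round(r[1],4),round(r[2],2),np.median(W[L==k][:,2]).round(4))
Z=W[...,2];X=W[...,0];Y=W[...,1]
roi=np.zeros(Z.shape,bool);roi[100:300,150:520]=1
red=((hsv[...,0]<6)|(hsv[...,0]>174))&(hsv[...,1]>150)&roi
rect(red,"red")
rect((hsv[...,0]>55)&(hsv[...,0]<85)&(hsv[...,1]>60)&roi,"green")
rect((hsv[...,2]<50)&roi,"dark")
rect((hsv[...,1]<30)&(hsv[...,2]>160)&(Z>.07)&(Z<.095)&roi,"board")
rect((hsv[...,1]<30)&(hsv[...,2]>150)&(Z<.02)&roi,"deck")
E
```

```text
(array([ 0.5804, -0.1304]), array([0.113, 0.051]), 9.4, 0.0452, array([388., 192.]), np.int32(818))
(array([ 0.5613, -0.0217]), array([0.112, 0.05 ]), -0.8, 0.0453, array([347., 199.]), np.int32(806))
(array([ 0.4369, -0.0142]), array([0.11 , 0.049]), -1.1, 0.0456, array([344., 247.]), np.int32(820))
(200, 350) [ 0.5609 -0.0308  0.037 ]
(247, 347) [ 0.4367 -0.0207  0.0434]
(230, 200) [0.4919 0.3688 0.0042]
(214, 463) [ 0.5257 -0.3321 -0.0006]
(150, 230) [0.6876 0.2771 0.0833]
(265, 393) [ 0.3881 -0.1372  0.0501]
red [463. 215.] 9342 [ 0.4884 -0.2054] [0.3173 0.5443] 14.87 0.004
red [154. 226.] 320 [0.3731 0.2784] [0.5584 0.0914] 58.28 0.0226
red [164. 273.] 359 [0.334 0.238] [0.4603 0.0516] 79.11 0.0894
red [496. 289.] 1037 [ 0.2987 -0.2238] [0.0604 0.486 ] 7.26 0.0345
green [393. 246.] 523 [ 0.357  -0.0962] [0.0916 0.2766] 57.38 0.0349
dark [393. 260.] 297 [ 0.4016 -0.1378] [0.0471 0.0431] 85.94 0.0508
board [230. 147.] 3058 [0.731  0.2783] [0.288 0.148] 87.58 0.0815
deck [317. 208.] 40504 [0.578 0.013] [1.0119 0.5468] 89.26 0.0004
deck [347. 152.] 346 [ 0.6995 -0.0261] [0.0548 0.06  ] 0.56 -0.0003
```

```bash
python3 - <<'E'
import cv2
p=cv2.imread("pics/top0.png")
a=cv2.resize(p[125:295,160:430],None,fx=2.9,fy=2.9,interpolation=cv2.INTER_CUBIC);cv2.imwrite("pics/crop1.png",a)
E
```

```text
(no output)
```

View pics/crop1.png

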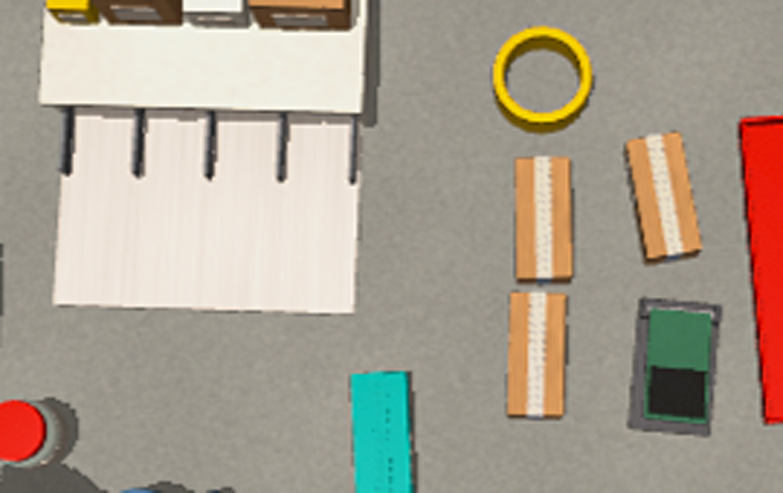

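The crop confirms three tan, white-taped cartons, with the turquoise one clearly different. The guide tips run from crop (66,176) to (353,184), and the deck front from (54,304) to (355,313).

```bash
python3 - <<'E'
from h import *
f=lambda a,b,z:ray("top",a/2.9+160-.3,b/2.9+125-.3,z)
print("deckfront",f(54,304,.008).round(4),f(355,313,.008).round(4))
print("board",f(40,104,.082).round(4),f(363,112,.082).round(4))
for u,v in [(66,176),(138,178),(209,180),(282,182),(353,184)]: print("tip",f(u,v,.038).round(4))
d=np.load("top0.npy");W=cloud("top",d)
p=cv2.imread("pics/top0.png")[:,:,::-1].copy();hsv=cv2.cvtColor(p,cv2.COLOR_RGB2HSV)
Z=W[...,2]
m=(hsv[...,1]<40)&(hsv[...,2]>160)&(Z>.072)&(Z<.09);m[:,:165]=0;m[:,300:]=0;m[:130]=0
q=W[m][:,:2];print("board",m.sum())
# front edge: min x per y column -> fit line
b=np.round(q[:,1]/.006);E=np.array([[k*.006,np.percentile(q[b==k,0],3)] for k in np.unique(b) if (b==k).sum()>8]);print(np.polyfit(E[2:-2,0],E[2:-2,1],1),E[[0,-1]])
red=((hsv[...,0]<6)|(hsv[...,0]>174))&(hsv[...,1]>150)
t=np.zeros_like(red);t[150:275,410:520]=1
# tray via red outline, corners on rim plane
cs,_=cv2.findContours((red&t).astype(np.uint8),cv2.RETR_EXTERNAL,cv2.CHAIN_APPROX_NONE)
c=max(cs,key=cv2.contourArea);box=cv2.boxPoints(cv2.minAreaRect(c));print("tray",[ray("top",*b,.026)[:2].round(4) for b in box])
for v,u in [(110,190),(112,205),(118,235),(115,262)]: print("stock",W[v,u].round(3), Z[95:130,u-4:u+4].max().round(3))
# pedal pad: dark mask points with valid depth
k=np.zeros_like(red);k[225:280,375:412]=1
m=(Z>.042)&(Z<.06)&(hsv[...,2]<60)&k
print("pad",cv2.minAreaRect(W[m][:,:2].astype(np.float32)),W[m].mean(0))
m=(Z>.02)&(Z<.06)&k;print("pedal",cv2.minAreaRect(W[m][:,:2].astype(np.float32)),m.sum())
for n in [(150,347),(270,165),(307,210),(275,291)]: print(n,W[n].round(3))
# tall things in the workspace
E
```

```text
deckfront [0.4934 0.4257 0.008 ] [0.4812 0.1496 0.008 ]
board [0.6623 0.4228 0.082 ] [0.6505 0.1359 0.082 ]
tip [0.6064 0.4095 0.038 ]
tip [0.6035 0.3439 0.038 ]
tip [0.6007 0.2793 0.038 ]
tip [0.5978 0.213  0.038 ]
tip [0.595  0.1486 0.038 ]
board 3069
[0.04625502 0.64692898] [[0.138      0.6542234 ]
 [0.426      0.66590669]]
tray [array([ 0.6536, -0.2026]), array([ 0.671 , -0.4389]), array([ 0.3873, -0.4483]), array([ 0.3703, -0.2176])]
stock [0.765 0.361 0.172] 1.6
stock [0.761 0.325 0.166] 0.173
stock [0.756 0.257 0.134] 0.142
stock [0.757 0.187 0.15 ] 1.6
pad ((0.4014360010623932, -0.1377141773700714), (0.047710977494716644, 0.0420016311109066), 84.06369018554688) [ 0.40114684 -0.13798384  0.05085629]
pedal ((0.42914336919784546, -0.140241801738739), (0.07246376574039459, 0.11059737205505371), 84.64374542236328) 856
(150, 347) [ 0.706 -0.026 -0.001]
(270, 165) [0.38  0.437 0.088]
(307, 210) [0.288 0.339 0.008]
(275, 291) [0.366 0.124 0.046]
```

servo_tool:
  rows:
    - {"offset": [-0.67,-0.8,0],"yaw": 0.68,"claw": 0}
    - {"offset": [-0.67,-0.8,0],"yaw": 0.68,"claw": 0}
    - {"offset": [-0.67,-0.8,0],"yaw": 0.68,"claw": 0}
    - {"offset": [-0.67,-0.8,0],"yaw": 0.68,"claw": 0}
    - {"offset": [-0.67,-0.8,0],"yaw": 0.68,"claw": 0}
    - {"offset": [-0.67,-0.8,0],"yaw": 0.68,"claw": 0}
    - {"offset": [-0.67,-0.8,0],"yaw": 0.68,"claw": 0}
    - {"offset": [-0.67,-0.8,0],"yaw": 0.68,"claw": 0}
    - {"offset": [-0.67,-0.8,0],"yaw": 0.68,"claw": 0}
    - {"offset": [-0.67,-0.8,0],"yaw": 0.68,"claw": 0}
    - {"offset": [-0.67,-0.8,0],"yaw": 0.68,"claw": 0}
    - {"offset": [-0.67,-0.8,0],"yaw": 0.68,"claw": 0}
  squeeze: 40

```text
time: 1.6
ee_pos: [0.3195, 0.3304, 0.2528]
tcp_rot: [-175.3, 0.4, 43.4]
wrist_force: [0.7, -0.4, 0.2]
opening: 0.0853
grasp_force: 0.0
```

servo_tool:
  rows:
    - {"offset": [0,0,0],"yaw": 0,"claw": 0}
    - {"offset": [0,0,0],"yaw": 0,"claw": 0}

```text
time: 1.85
ee_pos: [0.3186, 0.3315, 0.2531]
tcp_rot: [-175.4, 0.4, 43.6]
wrist_force: [-0.3, 0.9, 0.6]
opening: 0.0858
grasp_force: 0.0
```

servo_tool:
  rows:
    - {"offset": [0.3,0,0],"yaw": 0,"claw": 0}
    - {"offset": [0.3,0,0],"yaw": 0,"claw": 0}
    - {"offset": [0.3,0,0],"yaw": 0,"claw": 0}
    - {"offset": [0.3,0,0],"yaw": 0,"claw": 0}

```text
time: 2.35
ee_pos: [0.3399, 0.352, 0.2532]
tcp_rot: [-175.4, 0.3, 43.6]
wrist_force: [-0.5, 0.1, 0.0]
opening: 0.0853
grasp_force: 0.0
```

servo_tool:
  rows:
    - {"offset": [0,0.3,0],"yaw": 0,"claw": 0}
    - {"offset": [0,0.3,0],"yaw": 0,"claw": 0}
    - {"offset": [0,0.3,0],"yaw": 0,"claw": 0}
    - {"offset": [0,0.3,0],"yaw": 0,"claw": 0}

```text
time: 2.85
ee_pos: [0.3607, 0.3307, 0.2509]
tcp_rot: [-175.4, 0.3, 43.6]
wrist_force: [-0.8, -0.3, -0.8]
opening: 0.0852
grasp_force: 0.0
```

servo_tool:
  rows:
    - {"offset": [0,0,0],"yaw": 0.1,"claw": 0}
    - {"offset": [0,0,0],"yaw": 0.1,"claw": 0}
    - {"offset": [0,0,0],"yaw": 0.1,"claw": 0}
    - {"offset": [0,0,0],"yaw": 0.1,"claw": 0}

```text
time: 3.35
ee_pos: [0.3961, 0.2708, 0.2508]
tcp_rot: [-172.9, 1.9, 30.5]
wrist_force: [0.2, -0.6, 0.3]
opening: 0.0854
grasp_force: 0.0
```

```bash
python3 -c "
from h import *
o=get_obs();print(o['q'],o['qd'],o['ee_pos'],o['tcp_rot'])"
```

```text
[ 30.47165505  -3.07841998   1.38155125  96.3161174    7.10741314
 179.95364152] [ 0.18376981 -0.08362608 -0.16324665  0.02158157 -0.25853514 -0.04873798] [0.3961096  0.27081829 0.25076126] [-172.89109837    1.85040965   30.5176813 ]
```

servo_tool:
  rows:
    - {"offset": [0,0,0],"yaw": -0.55,"claw": 0}
    - {"offset": [0,0,0],"yaw": -0.55,"claw": 0}
    - {"offset": [0,0,0],"yaw": -0.55,"claw": 0}
    - {"offset": [0,0,0],"yaw": -0.55,"claw": 0}
    - {"offset": [0,0,0],"yaw": -0.55,"claw": 0}
    - {"offset": [0,0,0],"yaw": -0.55,"claw": 0}
    - {"offset": [0,0,0],"yaw": -0.55,"claw": 0}
    - {"offset": [0,0,0],"yaw": -0.55,"claw": 0}
    - {"offset": [0,0,0],"yaw": -0.55,"claw": 0}
    - {"offset": [0,0,0],"yaw": -0.55,"claw": 0}
    - {"offset": [0,0,0],"yaw": -0.55,"claw": 0}
    - {"offset": [0,0,0],"yaw": -0.55,"claw": 0}

```text
time: 4.85
ee_pos: [0.396, 0.271, 0.2507]
tcp_rot: [-179.3, -7.3, 129.3]
wrist_force: [-0.0, -0.3, -0.1]
opening: 0.0851
grasp_force: 0.0
```

```bash
python3 -c "
from h import *
o=get_obs();print(o['q'],o['qd'],o['ee_pos'],o['tcp_rot'])"
```

```text
[30.49906121 -3.06685015  1.38227675 96.32001218  7.11057312 81.00747395] [-0.30287138  0.04742835  0.08004224 -0.061822    0.00488041 -0.15104003] [0.39596841 0.27101759 0.25067363] [-179.25433199   -7.3136499   129.32767994]
```

servo_tool:
  rows:
    - {"offset": [0,0,0],"yaw": -0.7,"claw": 0}
    - {"offset": [0,0,0],"yaw": -0.7,"claw": 0}
    - {"offset": [0,0,0],"yaw": -0.7,"claw": 0}
    - {"offset": [0,0,0],"yaw": -0.7,"claw": 0}
    - {"offset": [0,0,0],"yaw": -0.7,"claw": 0}
    - {"offset": [0,0,0],"yaw": -0.7,"claw": 0}
    - {"offset": [0,0,0],"yaw": -0.7,"claw": 0}
    - {"offset": [0,0,0],"yaw": -0.7,"claw": 0}
    - {"offset": [0,0,0],"yaw": -0.7,"claw": 0}
    - {"offset": [0,0,0],"yaw": -0.7,"claw": 0}
    - {"offset": [0,0,0],"yaw": -0.7,"claw": 0}
    - {"offset": [0,0,0],"yaw": -0.7,"claw": 0}

```text
time: 6.35
ee_pos: [0.3962, 0.2707, 0.2507]
tcp_rot: [173.7, 3.7, -104.6]
wrist_force: [0.1, -0.4, -0.1]
opening: 0.0852
grasp_force: 0.0
```

servo_tool:
  rows:
    - {"offset": [0,0,0],"yaw": -0.7,"claw": 0}
    - {"offset": [0,0,0],"yaw": -0.7,"claw": 0}
    - {"offset": [0,0,0],"yaw": -0.7,"claw": 0}
    - {"offset": [0,0,0],"yaw": -0.7,"claw": 0}
    - {"offset": [0,0,0],"yaw": -0.7,"claw": 0}
    - {"offset": [0,0,0],"yaw": -0.7,"claw": 0}
    - {"offset": [0,0,0],"yaw": -0.7,"claw": 0}
    - {"offset": [0,0,0],"yaw": -0.7,"claw": 0}
    - {"offset": [0,0,0],"yaw": -0.7,"claw": 0}
    - {"offset": [0,0,0],"yaw": -0.7,"claw": 0}
    - {"offset": [0,0,0],"yaw": -0.7,"claw": 0}
    - {"offset": [0,0,0],"yaw": -0.7,"claw": 0}

```text
time: 7.85
ee_pos: [0.3962, 0.2707, 0.2507]
tcp_rot: [-173.3, 2.9, 21.8]
wrist_force: [-0.7, 0.6, -0.4]
opening: 0.0854
grasp_force: 0.0
```

servo_tool:
  rows:
    - {"offset": [0,0,0],"yaw": -0.16,"claw": 0}
    - {"offset": [0,0,0],"yaw": -0.16,"claw": 0}
    - {"offset": [0,0,0],"yaw": -0.16,"claw": 0}
    - {"offset": [0,0,0],"yaw": -0.16,"claw": 0}
    - {"offset": [0,0,0],"yaw": -0.16,"claw": 0}
    - {"offset": [0,0,0],"yaw": -0.16,"claw": 0}

```text
time: 8.6
ee_pos: [0.3171, 0.3497, 0.2506]
tcp_rot: [-175.4, -0.5, 45.2]
wrist_force: [0.2, -0.7, 1.1]
opening: 0.0854
grasp_force: 0.0
```

```bash
cat > s.py <<'E'
from h import *
from scipy.spatial.transform import Rotation as Ro
o=get_obs();R=Ro.from_euler('xyz',o['tcp_rot'],degrees=True).as_matrix()
print(round(o['time'],2),'q',o['q'].round(2),'p',o['ee_pos'].round(4),'rpy',o['tcp_rot'].round(2),'tilt',np.degrees(R[:2,2]).round(2),'F',o['wrist_force'].round(2),'op',round(o['opening'],4),round(o['grasp_force'],1))
E
python3 s.py
```

```text
8.6 q [  45.23   -6.29   -1.48   94.29    4.61 -179.93] p [0.3171 0.3497 0.2506] rpy [-175.38   -0.52   45.17] tilt [-2.9   3.62] F [ 0.15 -0.71  1.09] op 0.0854 0.0
```

servo_tool:
  rows:
    - {"offset": [-0.15,0.92,0],"yaw": 0.12,"claw": 0}
    - {"offset": [-0.15,0.92,0],"yaw": 0.12,"claw": 0}
    - {"offset": [-0.15,0.92,0],"yaw": 0.12,"claw": 0}
    - {"offset": [-0.15,0.92,0],"yaw": 0.12,"claw": 0}
    - {"offset": [-0.15,0.92,0],"yaw": 0.12,"claw": 0}

```text
time: 9.22
ee_pos: [0.3713, 0.275, 0.2433]
tcp_rot: [-175.5, 1.2, 23.8]
wrist_force: [0.3, -0.2, 0.1]
opening: 0.085
grasp_force: 0.0
```

servo_tool:
  rows:
    - {"offset": [0,0.8,0],"yaw": 0,"claw": 0}
    - {"offset": [0,0.8,0],"yaw": 0,"claw": 0}
    - {"offset": [0,0.8,0],"yaw": 0,"claw": 0}
    - {"offset": [0,0.8,0],"yaw": 0,"claw": 0}

```text
time: 9.72
ee_pos: [0.4032, 0.2023, 0.2371]
tcp_rot: [-175.5, 1.2, 23.8]
wrist_force: [0.8, 0.2, 0.1]
opening: 0.0855
grasp_force: 0.0
```

```bash
python3 s.py
```

```text
9.72 q [  24.03   -7.78   -4.33   94.61    4.48 -179.72] p [0.4032 0.2023 0.2371] rpy [-175.52    1.18   23.76] tilt [-2.88  3.62] F [0.84 0.16 0.12] op 0.0855 0.0
```

servo_tool:
  rows:
    - {"offset": [0,0,0],"yaw": -0.19,"claw": 0}
    - {"offset": [0,0,0],"yaw": -0.19,"claw": 0}
    - {"offset": [0,0,0],"yaw": -0.19,"claw": 0}
    - {"offset": [0,0,0],"yaw": -0.19,"claw": 0}
    - {"offset": [0,0,0],"yaw": -0.19,"claw": 0}
    - {"offset": [0,0,0],"yaw": -0.19,"claw": 0}

```text
time: 10.48
ee_pos: [0.2583, 0.3293, 0.2371]
tcp_rot: [-179.6, -1.3, 51.6]
wrist_force: [0.4, 0.8, -0.2]
opening: 0.0854
grasp_force: 0.0
```

```bash
python3 s.py
```

```text
10.47 q [  51.63  -14.48   -9.89   93.29    0.41 -179.93] p [0.2583 0.3293 0.2371] rpy [-179.58   -1.3    51.56] tilt [0.48 1.28] F [ 0.35  0.77 -0.21] op 0.0854 0.0
```

```bash
cat > plan.py <<'E'
# usage: plan.py x,y,z,yaw ... -> call offsets (fraction) and turn, chained from present pose
from h import *
import sys
from scipy.spatial.transform import Rotation as Ro
o=get_obs();R=Ro.from_euler('xyz',o['tcp_rot'],degrees=True);p=o['ee_pos'].copy()
print('at',p.round(4),o['tcp_rot'].round(1),'q6',round(o['q'][5]),'t',round(o['time'],2))
for a in sys.argv[1:]:
    t=np.array([float(v) for v in a.split(',')])
    while 1:
        d=R.inv().apply(t[:3]-p)/.1
        n=int(np.ceil(np.abs(d).max()-1e-6)) or 1
        yaw=R.as_euler('xyz',degrees=True)[2]
        turn=-((t[3]-yaw+180)%360-180) if len(t)>3 else 0
        s=np.round(d/n,2); w=round(turn/180,2)
        rows=max(np.ceil(np.linalg.norm(s)*100/62.5),np.ceil(abs(w)*180/10.7))
        print(s.tolist(),'yaw',w,'rows>',int(rows))
        p=p+R.apply(s*.1);R=R*Ro.from_euler('z',w*180,degrees=True)
        if n==1: break
E
python3 plan.py .27,.24,.237,-69 .437,-.014,.19,179
```

```text
at [0.2583 0.3293 0.2371] [-179.6   -1.3   51.6] q6 -180 t 10.47
[-0.63, 0.65, -0.02] yaw 0.67 rows> 12
[0.99, -0.22, 0.14] yaw 0.62 rows> 11
[-0.56, -0.84, 0.14] yaw 0.0 rows> 2
[-0.57, -0.85, 0.15] yaw 0.0 rows> 2
```

servo_tool:
  rows:
    - {"offset": [-0.63,0.65,-0.02],"yaw": 0.67,"claw": 0}
    - {"offset": [-0.63,0.65,-0.02],"yaw": 0.67,"claw": 0}
    - {"offset": [-0.63,0.65,-0.02],"yaw": 0.67,"claw": 0}
    - {"offset": [-0.63,0.65,-0.02],"yaw": 0.67,"claw": 0}
    - {"offset": [-0.63,0.65,-0.02],"yaw": 0.67,"claw": 0}
    - {"offset": [-0.63,0.65,-0.02],"yaw": 0.67,"claw": 0}
    - {"offset": [-0.63,0.65,-0.02],"yaw": 0.67,"claw": 0}
    - {"offset": [-0.63,0.65,-0.02],"yaw": 0.67,"claw": 0}
    - {"offset": [-0.63,0.65,-0.02],"yaw": 0.67,"claw": 0}
    - {"offset": [-0.63,0.65,-0.02],"yaw": 0.67,"claw": 0}
    - {"offset": [-0.63,0.65,-0.02],"yaw": 0.67,"claw": 0}
    - {"offset": [-0.63,0.65,-0.02],"yaw": 0.67,"claw": 0}

```text
time: 11.98
ee_pos: [0.2708, 0.2389, 0.2373]
tcp_rot: [-179.1, 1.0, -69.4]
wrist_force: [-0.5, 0.1, -0.3]
opening: 0.0856
grasp_force: 0.0
```

servo_tool:
  rows:
    - {"offset": [0.99,-0.22,0.14],"yaw": 0.62,"claw": 0}
    - {"offset": [0.99,-0.22,0.14],"yaw": 0.62,"claw": 0}
    - {"offset": [0.99,-0.22,0.14],"yaw": 0.62,"claw": 0}
    - {"offset": [0.99,-0.22,0.14],"yaw": 0.62,"claw": 0}
    - {"offset": [0.99,-0.22,0.14],"yaw": 0.62,"claw": 0}
    - {"offset": [0.99,-0.22,0.14],"yaw": 0.62,"claw": 0}
    - {"offset": [0.99,-0.22,0.14],"yaw": 0.62,"claw": 0}
    - {"offset": [0.99,-0.22,0.14],"yaw": 0.62,"claw": 0}
    - {"offset": [0.99,-0.22,0.14],"yaw": 0.62,"claw": 0}
    - {"offset": [0.99,-0.22,0.14],"yaw": 0.62,"claw": 0}
    - {"offset": [0.99,-0.22,0.14],"yaw": 0.62,"claw": 0}
    - {"offset": [0.99,-0.22,0.14],"yaw": 0.62,"claw": 0}

```text
time: 13.48
ee_pos: [0.3268, 0.1543, 0.222]
tcp_rot: [178.8, 0.5, 179.2]
wrist_force: [-0.0, 0.3, 1.2]
opening: 0.0855
grasp_force: 0.0
```

servo_tool:
  rows:
    - {"offset": [-0.56,-0.84,0.14],"yaw": 0,"claw": 0}
    - {"offset": [-0.56,-0.84,0.14],"yaw": 0,"claw": 0}
    - {"offset": [-0.56,-0.84,0.14],"yaw": 0,"claw": 0}

```text
time: 13.85
ee_pos: [0.3824, 0.0679, 0.2059]
tcp_rot: [178.8, 0.4, 179.1]
wrist_force: [-0.4, -0.1, -0.7]
opening: 0.0852
grasp_force: 0.0
```

```bash
python3 s.py; python3 - <<'E'
from h import *
p,d=camera("top");cv2.imwrite("pics/top1.png",p[:,:,::-1])
for c in cartons(p,cloud("top",d)):print(c)
E
python3 plan.py .437,-.014,.12,179 .437,-.014,.04,179
```

```text
13.85 q [  9.31 -18.51 -16.44  91.42   1.12  10.24] p [0.3824 0.0679 0.2059] rpy [178.78   0.44 179.08] tilt [0.46 1.21] F [-0.4  -0.12 -0.68] op 0.0852 0.0
(array([ 0.5798, -0.1307]), array([0.112, 0.051]), 9.3, 0.0452, array([388., 192.]), np.int32(812))
(array([ 0.5608, -0.0216]), array([0.111, 0.05 ]), -0.8, 0.0457, array([347., 200.]), np.int32(808))
(array([ 0.4369, -0.0196]), array([0.11 , 0.039]), -0.7, 0.0456, array([348., 246.]), np.int32(524))
at [0.382  0.0688 0.2063] [178.8   0.4 179.1] q6 10 t 13.9
[-0.56, -0.84, 0.85] yaw 0.0 rows> 3
[0.01, -0.01, 0.8] yaw 0.0 rows> 2
```

View pics/top1.png

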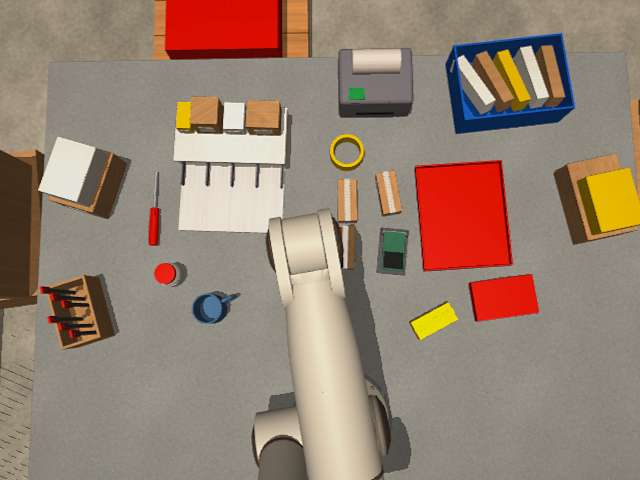

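Only three cartons are on the bench. The arm now covers part of the one at (345,247), and nothing new shows where the arm stood before. I'll start with that near carton.

servo_tool:
  rows:
    - {"offset": [-0.56,-0.84,0.4],"yaw": 0,"claw": 0}
    - {"offset": [-0.56,-0.84,0.4],"yaw": 0,"claw": 0}
    - {"offset": [-0.56,-0.84,0.85],"yaw": 0,"claw": 0}
    - {"offset": [-0.56,-0.84,0.85],"yaw": 0,"claw": 0}

```text
time: 14.4
ee_pos: [0.4355, -0.0131, 0.1179]
tcp_rot: [178.7, 0.2, 179.2]
wrist_force: [0.1, -0.0, 0.3]
opening: 0.0853
grasp_force: 0.0
```

servo_tool:
  rows:
    - {"offset": [0,0,0.25],"yaw": 0,"claw": 0}
    - {"offset": [0,0,0.5],"yaw": 0,"claw": 0}
    - {"offset": [0,0,0.7],"yaw": 0,"claw": 0}
    - {"offset": [0,0,0.8],"yaw": 0,"claw": 0}
    - {"offset": [0,0,0.8],"yaw": 0,"claw": 0.6}
    - {"offset": [0,0,0.8],"yaw": 0,"claw": 0.6}
    - {"offset": [0,0,0.8],"yaw": 0,"claw": 0.6}
    - {"offset": [0,0,0.8],"yaw": 0,"claw": 0.6}
    - {"offset": [0,0,0.8],"yaw": 0,"claw": 0.6}
    - {"offset": [0,0,0.8],"yaw": 0,"claw": 0.6}
  squeeze: 40

```text
time: 15.65
ee_pos: [0.4389, -0.0122, 0.0419]
tcp_rot: [178.8, 0.6, 179.1]
wrist_force: [-1.9, 1.0, 5.9]
opening: 0.0495
grasp_force: 41.8
```

servo_tool:
  rows:
    - {"offset": [0,0,-0.3],"yaw": 0,"claw": 0.6}
    - {"offset": [0,0,-0.6],"yaw": 0,"claw": 0.6}
    - {"offset": [0,0,-0.6],"yaw": 0,"claw": 0.6}
    - {"offset": [0,0,-0.6],"yaw": 0,"claw": 0.6}
  squeeze: 60

```text
time: 16.15
ee_pos: [0.4373, -0.0136, 0.0996]
tcp_rot: [178.8, 0.5, 179.1]
wrist_force: [0.2, 0.6, -2.7]
opening: 0.0487
grasp_force: 65.6
```

```bash
cat > weigh.py <<'E'
from h import *
f=[]
for k in range(14):
    camera("wrist");f.append(get_obs()['wrist_force'])
f=np.array(f);print('F',f.mean(0).round(2),'sd',f.std(0).round(2),'g',-f[:,2].mean()/9.81*1000)
E
python3 weigh.py; python3 s.py
```

```text
F [ 0.1  -0.04 -2.52] sd [0.56 0.35 0.6 ] g 256.69337874991066
16.85 q [ -2.53 -11.2  -22.32  78.42   1.25  -1.62] p [ 0.4375 -0.0136  0.1002] rpy [178.76   0.5  179.1 ] tilt [0.52 1.23] F [ 0.28  0.08 -1.57] op 0.0489 65.6
```

```bash
python3 plan.py .45,-.11,.15,179 .451,-.279,.12,183 .451,-.279,.051,183
```

```text
at [ 0.4375 -0.0136  0.1002] [178.8   0.5 179.1] q6 -2 t 16.85
[-0.14, -0.95, -0.52] yaw 0.0 rows> 2
[-0.02, -0.85, 0.13] yaw -0.02 rows> 2
[0.04, -0.85, 0.14] yaw -0.0 rows> 2
[0.0, -0.01, 0.69] yaw -0.0 rows> 2
```

servo_tool:
  rows:
    - {"offset": [-0.04,-0.2,-0.5],"yaw": 0,"claw": 0.6}
    - {"offset": [-0.14,-0.6,-0.52],"yaw": 0,"claw": 0.6}
    - {"offset": [-0.14,-0.95,-0.52],"yaw": 0,"claw": 0.6}
    - {"offset": [-0.14,-0.95,-0.52],"yaw": 0,"claw": 0.6}

```text
time: 17.35
ee_pos: [0.4495, -0.1116, 0.1502]
tcp_rot: [178.8, 0.5, 178.9]
wrist_force: [0.4, -0.1, -3.0]
opening: 0.0487
grasp_force: 65.4
```

servo_tool:
  rows:
    - {"offset": [-0.02,-0.4,0.1],"yaw": -0.02,"claw": 0.6}
    - {"offset": [-0.02,-0.85,0.13],"yaw": -0.02,"claw": 0.6}
    - {"offset": [-0.02,-0.85,0.13],"yaw": -0.02,"claw": 0.6}

```text
time: 17.73
ee_pos: [0.4501, -0.1961, 0.1348]
tcp_rot: [178.8, 0.5, -177.5]
wrist_force: [0.4, 0.9, -2.8]
opening: 0.0491
grasp_force: 65.4
```

servo_tool:
  rows:
    - {"offset": [0.04,-0.4,0.1],"yaw": 0,"claw": 0.6}
    - {"offset": [0.04,-0.85,0.14],"yaw": 0,"claw": 0.6}
    - {"offset": [0.04,-0.85,0.14],"yaw": 0,"claw": 0.6}
    - {"offset": [0.04,-0.85,0.14],"yaw": 0,"claw": 0.6}

```text
time: 18.23
ee_pos: [0.4506, -0.2784, 0.1196]
tcp_rot: [178.8, 0.6, -177.3]
wrist_force: [-0.1, -0.5, -3.3]
opening: 0.0487
grasp_force: 65.4
```

servo_tool:
  rows:
    - {"offset": [0,0,0.3],"yaw": 0,"claw": 0.6}
    - {"offset": [0,0,0.5],"yaw": 0,"claw": 0.6}
    - {"offset": [0,0,0.6],"yaw": 0,"claw": 0.6}
    - {"offset": [0,0,0.67],"yaw": 0,"claw": 0.6}
    - {"offset": [0,0,0.71],"yaw": 0,"claw": 0.6}
    - {"offset": [0,0,0.71],"yaw": 0,"claw": 0.6}

```text
time: 18.98
ee_pos: [0.4513, -0.2778, 0.0489]
tcp_rot: [178.8, 0.6, -177.3]
wrist_force: [-0.4, 0.3, -2.5]
opening: 0.0489
grasp_force: 65.5
```

```bash
python3 s.py
```

```text
18.98 q [-32.27   3.56 -14.12  72.52   1.31 -34.98] p [ 0.4513 -0.2778  0.0489] rpy [ 178.81    0.59 -177.3 ] tilt [0.53 1.22] F [-0.41  0.26 -2.49] op 0.0489 65.5
```

Still hanging; I'll lower about 3 mm, then release and raise.

servo_tool:
  rows:
    - {"offset": [0,0,0.01],"yaw": 0,"claw": 0.6}
    - {"offset": [0,0,0.025],"yaw": 0,"claw": 0.6}
    - {"offset": [0,0,0.025],"yaw": 0,"claw": 0.25}
    - {"offset": [0,0,0.025],"yaw": 0,"claw": 0.25}
    - {"offset": [0,0,0.025],"yaw": 0,"claw": 0.25}
    - {"offset": [0,0,-0.4],"yaw": 0,"claw": 0.25}
    - {"offset": [0,0,-0.8],"yaw": 0,"claw": 0}
    - {"offset": [0,0,-0.8],"yaw": 0,"claw": 0}

```text
time: 19.98
ee_pos: [0.4518, -0.2805, 0.1322]
tcp_rot: [179.0, 0.8, -177.3]
wrist_force: [0.3, 0.2, -0.2]
opening: 0.0857
grasp_force: 0.0
```

```bash
python3 - <<'E'
from h import *
p,d=camera("top");cv2.imwrite("pics/top2.png",p[:,:,::-1])
for c in cartons(p,cloud("top",d)):print(c)
E
python3 s.py
python3 plan.py .58,-.131,.14,189.4 .58,-.131,.04,189.4
```

```text
(array([ 0.5798, -0.1308]), array([0.112, 0.051]), 8.7, 0.0454, array([388., 192.]), np.int32(811))
(array([ 0.5605, -0.0216]), array([0.113, 0.05 ]), -0.7, 0.0453, array([347., 200.]), np.int32(806))
20.02 q [-32.48   1.78  -6.9   81.38   1.31 -35.18] p [ 0.4511 -0.28    0.13  ] rpy [ 178.89    0.7  -177.31] tilt [0.65 1.14] F [ 0.21 -0.73 -0.58] op 0.0855 0.0
at [ 0.4511 -0.28    0.13  ] [ 178.9    0.7 -177.3] q6 -35 t 20.02
[-0.68, 0.71, -0.03] yaw -0.04 rows> 2
[-0.76, 0.63, -0.03] yaw 0.0 rows> 2
[0.01, -0.01, 0.5] yaw 0.0 rows> 1
[0.0, -0.01, 0.5] yaw 0.0 rows> 1
```

servo_tool:
  rows:
    - {"offset": [-0.68,0.71,-0.03],"yaw": -0.035,"claw": 0}
    - {"offset": [-0.68,0.71,-0.03],"yaw": -0.035,"claw": 0}
    - {"offset": [-0.68,0.71,-0.03],"yaw": -0.035,"claw": 0}

```text
time: 20.4
ee_pos: [0.5157, -0.2036, 0.1323]
tcp_rot: [178.8, 0.6, -170.8]
wrist_force: [-0.3, -0.4, 0.1]
opening: 0.0853
grasp_force: 0.0
```

servo_tool:
  rows:
    - {"offset": [-0.76,0.63,-0.03],"yaw": 0,"claw": 0}
    - {"offset": [-0.76,0.63,-0.03],"yaw": 0,"claw": 0}
    - {"offset": [-0.76,0.63,0.2],"yaw": 0,"claw": 0}

```text
time: 20.78
ee_pos: [0.5818, -0.1299, 0.1161]
tcp_rot: [178.9, 0.8, -170.9]
wrist_force: [-0.3, -0.2, 0.1]
opening: 0.0852
grasp_force: 0.0
```

```bash
python3 plan.py .58,-.131,.04,189
```

```text
at [ 0.5818 -0.1299  0.1161] [ 178.9    0.8 -170.9] q6 -22 t 20.77
[0.03, -0.02, 0.76] yaw 0.0 rows> 2
```

servo_tool:
  rows:
    - {"offset": [0.02,-0.02,0.3],"yaw": 0,"claw": 0}
    - {"offset": [0.02,-0.02,0.5],"yaw": 0,"claw": 0}
    - {"offset": [0.02,-0.02,0.68],"yaw": 0,"claw": 0}
    - {"offset": [0.02,-0.02,0.75],"yaw": 0,"claw": 0}
    - {"offset": [0.02,-0.02,0.75],"yaw": 0,"claw": 0.6}
    - {"offset": [0.02,-0.02,0.75],"yaw": 0,"claw": 0.6}
    - {"offset": [0.02,-0.02,0.75],"yaw": 0,"claw": 0.6}
    - {"offset": [0.02,-0.02,0.75],"yaw": 0,"claw": 0.6}
    - {"offset": [0.02,-0.02,0.75],"yaw": 0,"claw": 0.6}
    - {"offset": [0.02,-0.02,0.75],"yaw": 0,"claw": 0.6}
  squeeze: 60

```text
time: 22.02
ee_pos: [0.5801, -0.132, 0.0423]
tcp_rot: [178.9, 0.8, -171.0]
wrist_force: [-0.5, -0.0, 6.0]
opening: 0.049
grasp_force: 64.6
```

servo_tool:
  rows:
    - {"offset": [0,0,-0.3],"yaw": 0,"claw": 0.6}
    - {"offset": [0,0,-0.6],"yaw": 0,"claw": 0.6}
    - {"offset": [0,0,-0.6],"yaw": 0,"claw": 0.6}
    - {"offset": [0,0,-0.6],"yaw": 0,"claw": 0.6}

```text
time: 22.52
ee_pos: [0.5783, -0.1328, 0.0992]
tcp_rot: [178.8, 0.6, -171.0]
wrist_force: [0.2, 0.3, -5.7]
opening: 0.0491
grasp_force: 64.3
```

```bash
python3 weigh.py; python3 s.py;python3 plan.py .583,-.271,.13,183 .58,-.131,.16,180 .557,.181,.14,177.4
```

```text
F [ 0.08 -0.19 -5.26] sd [0.41 0.52 0.62] g 535.7935381947264
23.23 q [-13.52  10.47  -0.68  78.63   1.31 -22.52] p [ 0.5789 -0.133   0.101 ] rpy [ 178.87    0.7  -171.  ] tilt [0.52 1.22] F [-0.69 -0.   -5.84] op 0.0489 64.3
at [ 0.5789 -0.133   0.101 ] [ 178.9    0.7 -171. ] q6 -23 t 23.23
[0.09, -0.68, -0.16] yaw 0.03 rows> 2
[0.02, -0.69, -0.16] yaw 0.0 rows> 2
[-0.03, 0.7, -0.13] yaw 0.02 rows> 2
[0.01, 0.71, -0.14] yaw -0.0 rows> 2
[0.06, 0.78, 0.07] yaw 0.01 rows> 2
[0.08, 0.78, 0.06] yaw 0.0 rows> 2
[0.08, 0.77, 0.07] yaw 0.0 rows> 2
[0.09, 0.78, 0.06] yaw 0.0 rows> 2
```

```bash
python3 plan.py .575,-.07,.14,177.4 .563,.182,.12,177.4 .563,.182,.056,177.4
```

```text
at [ 0.5789 -0.133   0.101 ] [ 178.9    0.7 -171. ] q6 -23 t 23.23
[-0.07, 0.64, -0.38] yaw 0.06 rows> 2
[0.07, 0.83, 0.09] yaw 0.0 rows> 2
[0.07, 0.84, 0.08] yaw 0.0 rows> 2
[0.06, 0.83, 0.09] yaw 0.0 rows> 2
[0.01, -0.01, 0.64] yaw 0.0 rows> 2
```

servo_tool:
  rows:
    - {"offset": [-0.02,0.1,-0.36],"yaw": 0.03,"claw": 0.6}
    - {"offset": [-0.07,0.4,-0.38],"yaw": 0.064,"claw": 0.6}
    - {"offset": [-0.07,0.64,-0.38],"yaw": 0.064,"claw": 0.6}
    - {"offset": [-0.07,0.64,-0.38],"yaw": 0.064,"claw": 0.6}

```text
time: 23.72
ee_pos: [0.5753, -0.0681, 0.1405]
tcp_rot: [178.7, 0.5, 177.6]
wrist_force: [-0.7, -0.4, -4.7]
opening: 0.049
grasp_force: 64.6
```

servo_tool:
  rows:
    - {"offset": [0.04,0.42,0.04],"yaw": 0,"claw": 0.6}
    - {"offset": [0.07,0.83,0.09],"yaw": 0,"claw": 0.6}
    - {"offset": [0.07,0.83,0.09],"yaw": 0,"claw": 0.6}

```text
time: 24.1
ee_pos: [0.5719, 0.0157, 0.1326]
tcp_rot: [178.7, 0.4, 177.6]
wrist_force: [0.1, -0.8, -5.6]
opening: 0.0491
grasp_force: 65.2
```

servo_tool:
  rows:
    - {"offset": [0.04,0.42,0.04],"yaw": 0,"claw": 0.6}
    - {"offset": [0.07,0.84,0.08],"yaw": 0,"claw": 0.6}
    - {"offset": [0.07,0.84,0.08],"yaw": 0,"claw": 0.6}

```text
time: 24.48
ee_pos: [0.5689, 0.0996, 0.1265]
tcp_rot: [178.7, 0.4, 177.6]
wrist_force: [0.3, -1.3, -5.5]
opening: 0.049
grasp_force: 65.7
```

servo_tool:
  rows:
    - {"offset": [0.04,0.42,0.04],"yaw": 0,"claw": 0.6}
    - {"offset": [0.06,0.8,0.09],"yaw": 0,"claw": 0.6}
    - {"offset": [0.06,0.83,0.09],"yaw": 0,"claw": 0.6}
    - {"offset": [0.06,0.83,0.09],"yaw": 0,"claw": 0.6}

```text
time: 24.98
ee_pos: [0.5669, 0.1806, 0.1196]
tcp_rot: [178.8, 0.5, 177.5]
wrist_force: [-0.2, -0.5, -5.2]
opening: 0.049
grasp_force: 65.9
```

```bash
python3 s.py;python3 plan.py .563,.182,.053,177.4
```

```text
24.98 q [17.24  9.74  0.55 79.96  0.98 19.78] p [0.5669 0.1806 0.1196] rpy [178.79   0.46 177.46] tilt [0.52 1.19] F [-0.15 -0.45 -5.17] op 0.049 65.9
at [0.5669 0.1806 0.1196] [178.8   0.5 177.5] q6 20 t 24.98
[0.05, -0.0, 0.67] yaw 0.0 rows> 2
```

```bash
python3 - <<'E'
from h import *
p,d=camera("wrist");cv2.imwrite("pics/w1.png",p[:,:,::-1])
E
```

```text
(no output)
```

View pics/w1.png

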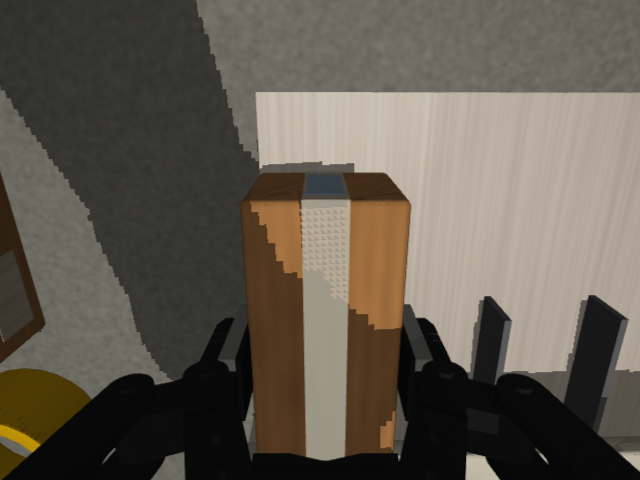

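The wrist view shows the carton held straight. The deck's right edge is at column 258, and two guide tips are at (487,298) and (593,298). I'll check these against my lane coordinates.

```bash
python3 - <<'E'
from h import *
from scipy.spatial.transform import Rotation as Ro
o=get_obs();i=camera_info("wrist")
T=np.eye(4);T[:3,:3]=Ro.from_euler('xyz',o['tcp_rot'],degrees=True).as_matrix();T[:3,3]=o['ee_pos'];T=T@i["hand_eye"]
def g(u,v,z):
    r=T[:3,:3]@np.array([(u-i["cx"])/i["fx"],-(v-i["cy"])/i["fy"],-1]);q=T[:3,3];return (q+r*(z-q[2])/r[2]).round(4)
for a in [(480,298,.038),(495,298,.038),(587,297,.038),(602,297,.038)]:print(a,g(*a))
for a in [(257,93,.008),(262,163,.008),(640,93,.008)]:print(a,g(*a))
for a in [(245,203,.1196-.042+.046),(410,203,.1196-.042+.046)]:print('carton rear top',g(*a))
E
```

```text
(480, 298, 0.038) [0.5913 0.2652 0.038 ]
(495, 298, 0.038) [0.5918 0.2735 0.038 ]
(587, 297, 0.038) [0.594  0.3241 0.038 ]
(602, 297, 0.038) [0.5945 0.3325 0.038 ]
(257, 93, 0.008) [0.4806 0.151  0.008 ]
(262, 163, 0.008) [0.5171 0.1501 0.008 ]
(640, 93, 0.008) [0.49   0.3543 0.008 ]
carton rear top [0.5107 0.1599 0.1236]
carton rear top [0.5132 0.207  0.1236]
```

servo_tool:
  rows:
    - {"offset": [0.04,0,0.3],"yaw": 0,"claw": 0.6}
    - {"offset": [0.04,0,0.5],"yaw": 0,"claw": 0.6}
    - {"offset": [0.04,0,0.6],"yaw": 0,"claw": 0.6}
    - {"offset": [0.04,0,0.66],"yaw": 0,"claw": 0.6}
    - {"offset": [0.04,0,0.68],"yaw": 0,"claw": 0.6}
    - {"offset": [0.04,0,0.69],"yaw": 0,"claw": 0.6}

```text
time: 25.78
ee_pos: [0.5636, 0.1833, 0.0511]
tcp_rot: [178.7, 0.5, 177.5]
wrist_force: [-0.2, 0.0, -4.9]
opening: 0.049
grasp_force: 65.8
```

```bash
python3 s.py
```

```text
25.77 q [17.57 10.81 -5.87 72.41  1.01 20.1 ] p [0.5636 0.1833 0.0511] rpy [178.74   0.51 177.47] tilt [0.57 1.24] F [-0.15  0.01 -4.91] op 0.049 65.8
```

servo_tool:
  rows:
    - {"offset": [0,0,0.01],"yaw": 0,"claw": 0.6}
    - {"offset": [0,0,0.02],"yaw": 0,"claw": 0.6}
    - {"offset": [0,0,0.02],"yaw": 0,"claw": 0.1}
    - {"offset": [0,0,0.02],"yaw": 0,"claw": 0.1}
    - {"offset": [0,0,0.02],"yaw": 0,"claw": 0.1}
    - {"offset": [0,0,-0.35],"yaw": 0,"claw": 0.1}
    - {"offset": [0.3,0,-0.5],"yaw": 0,"claw": 1}
    - {"offset": [0.8,0,-0.5],"yaw": 0,"claw": 1}
    - {"offset": [0.8,0,-0.5],"yaw": 0,"claw": 1}
    - {"offset": [0.8,0,-0.5],"yaw": 0,"claw": 1}

```text
time: 27.02
ee_pos: [0.4834, 0.1859, 0.1003]
tcp_rot: [178.7, 0.5, 177.5]
wrist_force: [-0.0, -0.1, -1.4]
opening: 0.0035
grasp_force: 0.0
```

```bash
python3 s.py; python3 - <<'E'
from h import *
p,d=camera("top");cv2.imwrite("pics/top3.png",p[:,:,::-1])
for c in cartons(p,cloud("top",d),.036,.062):print(c)
E
python3 plan.py .482,.186,.05,177.4
```

```text
27.02 q [ 20.55  -0.56 -12.56  77.01   0.96  23.06] p [0.4834 0.1859 0.1003] rpy [178.73   0.53 177.49] tilt [0.58 1.25] F [-0.05 -0.15 -1.43] op 0.0035 0.0
(array([ 0.561 , -0.0216]), array([0.112, 0.05 ]), -0.9, 0.0456, array([347., 199.]), np.int32(808))
(array([ 0.45  , -0.2762]), array([0.112, 0.052]), 1.8, 0.0494, array([446., 241.]), np.int32(874))
at [0.4837 0.1859 0.1002] [178.7   0.5 177.5] q6 23 t 27.07
[0.02, -0.01, 0.5] yaw 0.0 rows> 1
```

servo_tool:
  rows:
    - {"offset": [0.02,0,0.3],"yaw": 0,"claw": 1}
    - {"offset": [0.02,0,0.52],"yaw": 0,"claw": 1}
    - {"offset": [0.02,0,0.52],"yaw": 0,"claw": 1}

```text
time: 27.45
ee_pos: [0.4811, 0.1865, 0.0462]
tcp_rot: [178.8, 0.3, 177.5]
wrist_force: [-0.1, 0.5, -0.1]
opening: -0.0001
grasp_force: 0.0
```

servo_tool:
  rows:
    - {"offset": [-0.08,0,0],"yaw": 0,"claw": 1}
    - {"offset": [-0.14,0,0],"yaw": 0,"claw": 1}
    - {"offset": [-0.2,0,0],"yaw": 0,"claw": 1}
    - {"offset": [-0.28,0,0],"yaw": 0,"claw": 1}
    - {"offset": [-0.36,0,0],"yaw": 0,"claw": 1}
    - {"offset": [-0.44,0,0],"yaw": 0,"claw": 1}
    - {"offset": [-0.52,0,0],"yaw": 0,"claw": 1}
    - {"offset": [-0.6,0,0],"yaw": 0,"claw": 1}

```text
time: 28.45
ee_pos: [0.5414, 0.1844, 0.0487]
tcp_rot: [178.7, 0.4, 177.5]
wrist_force: [-5.4, 1.0, 3.4]
opening: -0.0001
grasp_force: 2.7
```

```bash
python3 s.py; python3 - <<'E'
from h import *
p,d=camera("wrist");cv2.imwrite("pics/w2.png",p[:,:,::-1])
p,d=camera("side");cv2.imwrite("pics/s2.png",cv2.resize(p[220:380,130:330,::-1],None,fx=3.5,fy=3.5))
E
```

```text
28.45 q [18.33  8.2  -9.11 71.85  1.03 20.85] p [0.5414 0.1844 0.0487] rpy [178.74   0.42 177.48] tilt [0.47 1.24] F [-5.42  0.98  3.41] op -0.0001 2.7
```

View pics/s2.png

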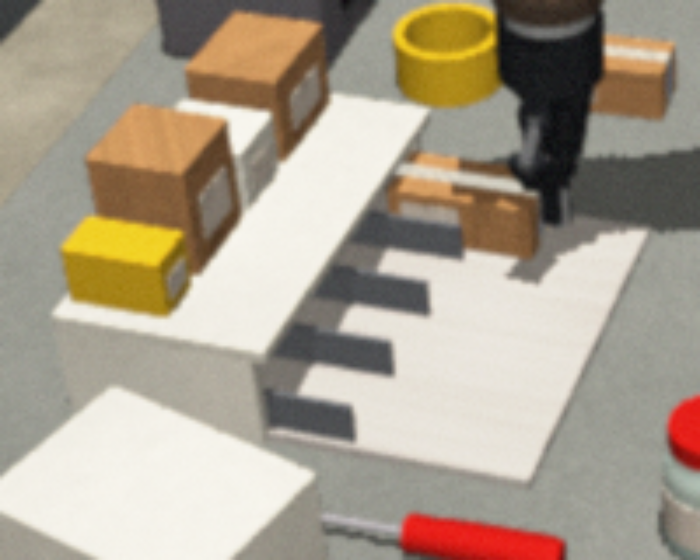

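The crop shows the carton in the first lane at crop (465,200), under the board's front edge, with the fingers behind it. I'll keep pushing.

servo_tool:
  rows:
    - {"offset": [-0.07,0,0],"yaw": 0,"claw": 1}
    - {"offset": [-0.14,0,0],"yaw": 0,"claw": 1}
    - {"offset": [-0.21,0,0],"yaw": 0,"claw": 1}
    - {"offset": [-0.28,0,0],"yaw": 0,"claw": 1}
    - {"offset": [-0.34,0,0],"yaw": 0,"claw": 1}
    - {"offset": [-0.4,0,0],"yaw": 0,"claw": 1}

```text
time: 29.3
ee_pos: [0.5816, 0.1825, 0.0485]
tcp_rot: [178.8, 0.4, 177.5]
wrist_force: [-4.1, -0.8, 0.4]
opening: 0.0
grasp_force: 1.6
```

servo_tool:
  rows:
    - {"offset": [-0.02,0,0],"yaw": 0,"claw": 1}
    - {"offset": [-0.04,0,0],"yaw": 0,"claw": 1}
    - {"offset": [-0.06,0,0],"yaw": 0,"claw": 1}
    - {"offset": [-0.08,0,0],"yaw": 0,"claw": 1}

```text
time: 29.8
ee_pos: [0.5893, 0.1822, 0.0486]
tcp_rot: [178.8, 0.5, 177.5]
wrist_force: [-2.3, 0.0, -1.5]
opening: 0.0001
grasp_force: 1.1
```

servo_tool:
  rows:
    - {"offset": [-0.015,0,0],"yaw": 0,"claw": 1}
    - {"offset": [-0.03,0,0],"yaw": 0,"claw": 1}
    - {"offset": [-0.045,0,0],"yaw": 0,"claw": 1}

```text
time: 30.18
ee_pos: [0.5938, 0.182, 0.0488]
tcp_rot: [178.8, 0.5, 177.5]
wrist_force: [-2.6, -0.1, -2.3]
opening: 0.0001
grasp_force: 1.1
```

servo_tool:
  rows:
    - {"offset": [-0.015,0,0],"yaw": 0,"claw": 1}
    - {"offset": [-0.03,0,0],"yaw": 0,"claw": 1}
    - {"offset": [-0.045,0,0],"yaw": 0,"claw": 1}

```text
time: 30.55
ee_pos: [0.5983, 0.1818, 0.0488]
tcp_rot: [178.8, 0.5, 177.5]
wrist_force: [-2.5, -0.7, -1.6]
opening: -0.0003
grasp_force: 1.1
```

servo_tool:
  rows:
    - {"offset": [-0.015,0,0],"yaw": 0,"claw": 1}
    - {"offset": [-0.03,0,0],"yaw": 0,"claw": 1}
    - {"offset": [-0.04,0,0],"yaw": 0,"claw": 1}

```text
time: 30.92
ee_pos: [0.6023, 0.1816, 0.0489]
tcp_rot: [178.8, 0.5, 177.5]
wrist_force: [-2.7, 1.0, -1.8]
opening: 0.0
grasp_force: 1.1
```

servo_tool:
  rows:
    - {"offset": [-0.015,0,0],"yaw": 0,"claw": 1}
    - {"offset": [-0.03,0,0],"yaw": 0,"claw": 1}
    - {"offset": [-0.04,0,0],"yaw": 0,"claw": 1}

```text
time: 31.3
ee_pos: [0.6063, 0.1814, 0.0488]
tcp_rot: [178.8, 0.5, 177.5]
wrist_force: [-2.2, 0.3, -1.5]
opening: -0.0
grasp_force: 1.1
```

servo_tool:
  rows:
    - {"offset": [-0.015,0,0],"yaw": 0,"claw": 1}
    - {"offset": [-0.03,0,0],"yaw": 0,"claw": 1}
    - {"offset": [-0.04,0,0],"yaw": 0,"claw": 1}

```text
time: 31.68
ee_pos: [0.6081, 0.1814, 0.0489]
tcp_rot: [178.8, 0.2, 177.5]
wrist_force: [-17.8, 0.4, 7.9]
opening: 0.0001
grasp_force: 8.8
```

servo_tool:
  rows:
    - {"offset": [0.15,0,0],"yaw": 0,"claw": 1}
    - {"offset": [0.4,0,0],"yaw": 0,"claw": 0.9}
    - {"offset": [0.5,0,-0.4],"yaw": 0,"claw": 0.5}
    - {"offset": [0.5,0,-0.9],"yaw": 0,"claw": 0}
    - {"offset": [0.5,0,-0.9],"yaw": 0,"claw": 0}

```text
time: 32.3
ee_pos: [0.5618, 0.1822, 0.1439]
tcp_rot: [178.6, 1.0, 177.5]
wrist_force: [-0.2, 0.6, -0.1]
opening: 0.0626
grasp_force: 0.0
```

```bash
python3 s.py; python3 - <<'E'
from h import *
p,d=camera("top");
for c in cartons(p,cloud("top",d),.036,.062):print(c)
E
python3 plan.py .561,-.0216,.12,179.2 .561,-.0216,.04,179.2
```

```text
32.3 q [17.52  8.39  1.7  81.93  1.   20.05] p [0.5618 0.1822 0.1439] rpy [178.59   0.95 177.47] tilt [1.02 1.37] F [-0.18  0.58 -0.14] op 0.0626 0.0
(array([ 0.5601, -0.0216]), array([0.113, 0.05 ]), -0.9, 0.0459, array([347., 200.]), np.int32(805))
(array([ 0.45  , -0.2756]), array([0.111, 0.052]), 2.3, 0.0492, array([446., 241.]), np.int32(877))
at [0.561  0.1819 0.1412] [178.7   0.8 177.5] q6 20 t 32.35
[-0.03, -0.68, 0.06] yaw -0.01 rows> 2
[-0.01, -0.68, 0.05] yaw 0.0 rows> 2
[-0.0, -0.68, 0.06] yaw 0.0 rows> 2
[0.01, -0.02, 0.8] yaw 0.0 rows> 2
```

servo_tool:
  rows:
    - {"offset": [-0.03,-0.4,0.06],"yaw": -0.01,"claw": 0}
    - {"offset": [-0.03,-0.68,0.06],"yaw": -0.01,"claw": 0}
    - {"offset": [-0.03,-0.68,0.06],"yaw": -0.01,"claw": 0}

```text
time: 32.72
ee_pos: [0.5594, 0.1121, 0.13]
tcp_rot: [178.8, 0.4, 179.1]
wrist_force: [-0.6, 0.4, -0.3]
opening: 0.0852
grasp_force: 0.0
```

servo_tool:
  rows:
    - {"offset": [-0.01,-0.4,0.05],"yaw": 0,"claw": 0}
    - {"offset": [-0.01,-0.68,0.05],"yaw": 0,"claw": 0}
    - {"offset": [-0.01,-0.68,0.05],"yaw": 0,"claw": 0}

```text
time: 33.1
ee_pos: [0.5598, 0.045, 0.124]
tcp_rot: [178.8, 0.5, 179.2]
wrist_force: [0.8, 0.2, 0.3]
opening: 0.0852
grasp_force: 0.0
```

servo_tool:
  rows:
    - {"offset": [0,-0.4,0.06],"yaw": 0,"claw": 0}
    - {"offset": [0,-0.68,0.06],"yaw": 0,"claw": 0}
    - {"offset": [0,-0.68,0.06],"yaw": 0,"claw": 0}
    - {"offset": [0,-0.68,0.06],"yaw": 0,"claw": 0}

```text
time: 33.6
ee_pos: [0.5591, -0.021, 0.117]
tcp_rot: [178.7, 0.5, 179.3]
wrist_force: [-0.2, 0.5, -0.6]
opening: 0.0855
grasp_force: 0.0
```

```bash
python3 s.py; python3 - <<'E'
from h import *
p,d=camera("top");W=cloud("top",d);cv2.imwrite("pics/top4.png",p[:,:,::-1])
for c in cartons(p,W,.036,.062):print(c)
E
python3 plan.py .5605,-.0216,.04,179.2
```

```text
33.6 q [-2.75  5.33 -4.62 79.6   1.27 -2.06] p [ 0.5591 -0.021   0.117 ] rpy [178.75   0.5  179.31] tilt [0.51 1.25] F [-0.2   0.49 -0.59] op 0.0855 0.0
(array([0.6372, 0.1812]), array([0.051, 0.042]), 89.8, 0.0534, array([268., 172.]), np.int32(307))
(array([ 0.4502, -0.2753]), array([0.111, 0.052]), 1.3, 0.0494, array([446., 240.]), np.int32(866))
at [ 0.5591 -0.0208  0.1171] [178.7   0.5 179.3] q6 -2 t 33.65
[-0.01, -0.02, 0.77] yaw 0.0 rows> 2
```

servo_tool:
  rows:
    - {"offset": [-0.01,-0.02,0.3],"yaw": 0,"claw": 0}
    - {"offset": [-0.01,-0.02,0.5],"yaw": 0,"claw": 0}
    - {"offset": [-0.01,-0.02,0.68],"yaw": 0,"claw": 0}
    - {"offset": [-0.01,-0.02,0.76],"yaw": 0,"claw": 0}
    - {"offset": [-0.01,-0.02,0.76],"yaw": 0,"claw": 0.6}
    - {"offset": [-0.01,-0.02,0.76],"yaw": 0,"claw": 0.6}
    - {"offset": [-0.01,-0.02,0.76],"yaw": 0,"claw": 0.6}
    - {"offset": [-0.01,-0.02,0.76],"yaw": 0,"claw": 0.6}
    - {"offset": [-0.01,-0.02,0.76],"yaw": 0,"claw": 0.6}
    - {"offset": [-0.01,-0.02,0.76],"yaw": 0,"claw": 0.6}

```text
time: 34.9
ee_pos: [0.5613, -0.0226, 0.0425]
tcp_rot: [178.8, 0.6, 179.3]
wrist_force: [-1.2, 0.3, 5.5]
opening: 0.0491
grasp_force: 64.6
```

servo_tool:
  rows:
    - {"offset": [0,0,-0.3],"yaw": 0,"claw": 0.6}
    - {"offset": [0,0,-0.7],"yaw": 0,"claw": 0.6}
    - {"offset": [0,0,-1.0],"yaw": 0,"claw": 0.6}
    - {"offset": [0,0,-1.0],"yaw": 0,"claw": 0.6}

```text
time: 35.4
ee_pos: [0.5606, -0.0247, 0.1427]
tcp_rot: [178.8, 0.7, 179.3]
wrist_force: [0.1, -0.5, -7.5]
opening: 0.0489
grasp_force: 65.8
```

```bash
python3 weigh.py; python3 s.py;python3 plan.py .583,-.27,.12,182.5 .583,-.27,.051; python3 plan.py .563,.249,.12,177.4 .563,.249,.056
```

```text
F [ 0.07 -0.07 -7.25] sd [0.5  0.55 0.36] g 739.4834710046756
36.1 q [-3.11  5.17 -2.13 82.25  1.25 -2.39] p [ 0.5597 -0.0246  0.1411] rpy [178.77   0.5  179.28] tilt [0.51 1.23] F [ 0.02 -0.02 -7.12] op 0.0486 65.7
at [ 0.5597 -0.0246  0.1411] [178.8   0.5 179.3] q6 -2 t 36.1
[-0.09, -0.82, 0.05] yaw -0.02 rows> 2
[-0.03, -0.82, 0.06] yaw 0.0 rows> 2
[-0.04, -0.82, 0.05] yaw 0.0 rows> 2
[0.01, -0.02, 0.69] yaw 0.0 rows> 2
at [ 0.5597 -0.0246  0.1411] [178.8   0.5 179.3] q6 -2 t 36.1
[0.0, 0.91, 0.09] yaw 0.01 rows> 2
[0.03, 0.91, 0.09] yaw 0.0 rows> 2
[0.03, 0.91, 0.09] yaw 0.0 rows> 2
[0.01, -0.01, 0.64] yaw 0.0 rows> 2
```

servo_tool:
  rows:
    - {"offset": [0,0.4,0.04],"yaw": 0.01,"claw": 0.6}
    - {"offset": [0,0.85,0.09],"yaw": 0.01,"claw": 0.6}
    - {"offset": [0,0.91,0.09],"yaw": 0.01,"claw": 0.6}

```text
time: 36.48
ee_pos: [0.5606, 0.0689, 0.1337]
tcp_rot: [178.7, 0.4, 177.6]
wrist_force: [0.3, -0.9, -6.7]
opening: 0.0491
grasp_force: 66.3
```

servo_tool:
  rows:
    - {"offset": [0.03,0.45,0.04],"yaw": 0,"claw": 0.6}
    - {"offset": [0.03,0.85,0.09],"yaw": 0,"claw": 0.6}
    - {"offset": [0.03,0.91,0.09],"yaw": 0,"claw": 0.6}

```text
time: 36.85
ee_pos: [0.5618, 0.1595, 0.1266]
tcp_rot: [178.7, 0.4, 177.6]
wrist_force: [-0.0, 0.0, -7.3]
opening: 0.049
grasp_force: 66.8
```

servo_tool:
  rows:
    - {"offset": [0.02,0.4,0.04],"yaw": 0,"claw": 0.6}
    - {"offset": [0.02,0.8,0.08],"yaw": 0,"claw": 0.6}
    - {"offset": [0.02,0.9,0.09],"yaw": 0,"claw": 0.6}
    - {"offset": [0.02,0.9,0.09],"yaw": 0,"claw": 0.6}

```text
time: 37.35
ee_pos: [0.564, 0.2476, 0.1198]
tcp_rot: [178.8, 0.4, 177.5]
wrist_force: [0.3, -0.5, -7.5]
opening: 0.0491
grasp_force: 66.9
```

```bash
python3 s.py;python3 plan.py .565,.2485,.053,177.4
```

```text
37.35 q [23.32 12.53  3.79 80.34  0.89 25.82] p [0.564  0.2476 0.1198] rpy [178.79   0.44 177.5 ] tilt [0.5  1.19] F [ 0.27 -0.46 -7.47] op 0.0491 66.9
at [0.564  0.2476 0.1198] [178.8   0.4 177.5] q6 26 t 37.35
[-0.0, -0.0, 0.67] yaw 0.0 rows> 2
```

servo_tool:
  rows:
    - {"offset": [0,0,0.3],"yaw": 0,"claw": 0.6}
    - {"offset": [0,0,0.5],"yaw": 0,"claw": 0.6}
    - {"offset": [0,0,0.6],"yaw": 0,"claw": 0.6}
    - {"offset": [0,0,0.66],"yaw": 0,"claw": 0.6}
    - {"offset": [0,0,0.69],"yaw": 0,"claw": 0.6}
    - {"offset": [0,0,0.69],"yaw": 0,"claw": 0.6}

```text
time: 38.1
ee_pos: [0.5648, 0.2495, 0.0514]
tcp_rot: [178.7, 0.5, 177.5]
wrist_force: [0.5, 0.1, -7.3]
opening: 0.0487
grasp_force: 66.8
```

```bash
python3 s.py
```

```text
38.1 q [23.44 14.03 -2.04 72.93  0.92 25.96] p [0.5648 0.2495 0.0514] rpy [178.74   0.49 177.48] tilt [0.54 1.24] F [ 0.49  0.07 -7.31] op 0.0487 66.8
```

servo_tool:
  rows:
    - {"offset": [0,0,0.01],"yaw": 0,"claw": 0.6}
    - {"offset": [0,0,0.02],"yaw": 0,"claw": 0.6}
    - {"offset": [0,0,0.02],"yaw": 0,"claw": 0.1}
    - {"offset": [0,0,0.02],"yaw": 0,"claw": 0.1}
    - {"offset": [0,0,0.02],"yaw": 0,"claw": 0.1}
    - {"offset": [0,0,-0.35],"yaw": 0,"claw": 0.1}
    - {"offset": [0.3,0,-0.5],"yaw": 0,"claw": 1}
    - {"offset": [0.82,0,-0.5],"yaw": 0,"claw": 1}
    - {"offset": [0.82,0,-0.5],"yaw": 0,"claw": 1}
    - {"offset": [0.82,0,-0.5],"yaw": 0,"claw": 1}

```text
time: 39.35
ee_pos: [0.4828, 0.2522, 0.1008]
tcp_rot: [178.7, 0.5, 177.5]
wrist_force: [0.4, 0.0, 0.1]
opening: 0.0039
grasp_force: 0.0
```

servo_tool:
  rows:
    - {"offset": [0,0,0.3],"yaw": 0,"claw": 1}
    - {"offset": [0,0,0.52],"yaw": 0,"claw": 1}
    - {"offset": [0,0,0.52],"yaw": 0,"claw": 1}

```text
time: 39.72
ee_pos: [0.4827, 0.2525, 0.0466]
tcp_rot: [178.8, 0.3, 177.4]
wrist_force: [0.1, -0.2, 0.5]
opening: -0.0001
grasp_force: 0.0
```

servo_tool:
  rows:
    - {"offset": [-0.08,0,0],"yaw": 0,"claw": 1}
    - {"offset": [-0.14,0,0],"yaw": 0,"claw": 1}
    - {"offset": [-0.2,0,0],"yaw": 0,"claw": 1}
    - {"offset": [-0.28,0,0],"yaw": 0,"claw": 1}
    - {"offset": [-0.36,0,0],"yaw": 0,"claw": 1}
    - {"offset": [-0.44,0,0],"yaw": 0,"claw": 1}
    - {"offset": [-0.52,0,0],"yaw": 0,"claw": 1}
    - {"offset": [-0.6,0,0],"yaw": 0,"claw": 1}

```text
time: 40.72
ee_pos: [0.5425, 0.2505, 0.0494]
tcp_rot: [178.7, 0.4, 177.5]
wrist_force: [-5.9, 0.7, 3.0]
opening: 0.0
grasp_force: 3.2
```

servo_tool:
  rows:
    - {"offset": [-0.07,0,0],"yaw": 0,"claw": 1}
    - {"offset": [-0.14,0,0],"yaw": 0,"claw": 1}
    - {"offset": [-0.21,0,0],"yaw": 0,"claw": 1}
    - {"offset": [-0.28,0,0],"yaw": 0,"claw": 1}
    - {"offset": [-0.35,0,0],"yaw": 0,"claw": 1}
    - {"offset": [-0.42,0,0],"yaw": 0,"claw": 1}
    - {"offset": [-0.48,0,0],"yaw": 0,"claw": 1}
    - {"offset": [-0.53,0,0],"yaw": 0,"claw": 1}
    - {"offset": [-0.57,0,0],"yaw": 0,"claw": 1}
    - {"offset": [-0.6,0,0],"yaw": 0,"claw": 1}

```text
time: 41.98
ee_pos: [0.6026, 0.2478, 0.0494]
tcp_rot: [178.8, 0.4, 177.5]
wrist_force: [-5.3, -0.4, 1.5]
opening: 0.0001
grasp_force: 2.6
```

servo_tool:
  rows:
    - {"offset": [-0.015,0,0],"yaw": 0,"claw": 1}
    - {"offset": [-0.03,0,0],"yaw": 0,"claw": 1}
    - {"offset": [-0.04,0,0],"yaw": 0,"claw": 1}

```text
time: 42.35
ee_pos: [0.6064, 0.2476, 0.0493]
tcp_rot: [178.8, 0.4, 177.5]
wrist_force: [-4.7, 0.3, 0.6]
opening: -0.0005
grasp_force: 2.6
```

servo_tool:
  rows:
    - {"offset": [-0.015,0,0],"yaw": 0,"claw": 1}
    - {"offset": [-0.03,0,0],"yaw": 0,"claw": 1}
    - {"offset": [-0.04,0,0],"yaw": 0,"claw": 1}

```text
time: 42.72
ee_pos: [0.6105, 0.2474, 0.0494]
tcp_rot: [178.8, 0.4, 177.5]
wrist_force: [-5.3, -0.1, 1.9]
opening: -0.0003
grasp_force: 2.5
```

servo_tool:
  rows:
    - {"offset": [-0.01,0,0],"yaw": 0,"claw": 1}
    - {"offset": [-0.02,0,0],"yaw": 0,"claw": 1}
    - {"offset": [-0.03,0,0],"yaw": 0,"claw": 1}

```text
time: 43.1
ee_pos: [0.6112, 0.2474, 0.0494]
tcp_rot: [178.8, 0.2, 177.5]
wrist_force: [-21.0, -0.2, 10.8]
opening: 0.0
grasp_force: 10.5
```

servo_tool:
  rows:
    - {"offset": [0.15,0,0],"yaw": 0,"claw": 1}
    - {"offset": [0.4,0,0],"yaw": 0,"claw": 1}
    - {"offset": [0.6,0,-0.4],"yaw": 0,"claw": 1}
    - {"offset": [0.6,0,-0.9],"yaw": 0,"claw": 1}
    - {"offset": [0.6,0,-0.9],"yaw": 0,"claw": 1}

```text
time: 43.72
ee_pos: [0.5552, 0.2488, 0.1441]
tcp_rot: [178.5, 0.9, 177.5]
wrist_force: [0.7, -0.4, -0.6]
opening: 0.0001
grasp_force: 0.0
```

```bash
python3 plan.py .401,-.138,.12,177.4 .401,-.138,.08,177.4
```

```text
at [0.5552 0.2488 0.1441] [178.5   0.9 177.5] q6 26 t 43.73
[0.34, -0.98, 0.03] yaw 0.0 rows> 2
[0.34, -0.99, 0.03] yaw 0.0 rows> 2
[0.35, -0.98, 0.03] yaw 0.0 rows> 2
[0.34, -0.99, 0.03] yaw 0.0 rows> 2
[0.01, -0.01, 0.4] yaw 0.0 rows> 1
```

servo_tool:
  rows:
    - {"offset": [0.34,-0.6,0],"yaw": 0,"claw": 1}
    - {"offset": [0.34,-0.98,0],"yaw": 0,"claw": 1}
    - {"offset": [0.34,-0.98,0],"yaw": 0,"claw": 1}

```text
time: 44.1
ee_pos: [0.5147, 0.1493, 0.1363]
tcp_rot: [178.8, 0.5, 177.3]
wrist_force: [1.6, 0.7, 0.0]
opening: -0.0001
grasp_force: 0.0
```

servo_tool:
  rows:
    - {"offset": [0.34,-0.6,0.03],"yaw": 0,"claw": 1}
    - {"offset": [0.34,-0.99,0.03],"yaw": 0,"claw": 1}
    - {"offset": [0.34,-0.99,0.03],"yaw": 0,"claw": 1}

```text
time: 44.48
ee_pos: [0.4766, 0.0526, 0.1309]
tcp_rot: [178.8, 0.5, 177.3]
wrist_force: [-0.1, 1.4, -0.3]
opening: -0.0003
grasp_force: 0.0
```

servo_tool:
  rows:
    - {"offset": [0.35,-0.6,0.03],"yaw": 0,"claw": 1}
    - {"offset": [0.35,-0.98,0.03],"yaw": 0,"claw": 1}
    - {"offset": [0.35,-0.98,0.03],"yaw": 0,"claw": 1}

```text
time: 44.85
ee_pos: [0.4375, -0.0433, 0.1256]
tcp_rot: [178.8, 0.5, 177.3]
wrist_force: [-0.1, -0.1, 1.2]
opening: -0.0
grasp_force: 0.0
```

```bash
python3 - <<'E'
from h import *
p,d=camera("top");W=cloud("top",d);cv2.imwrite("pics/top5.png",p[:,:,::-1])
for c in cartons(p,W,.036,.062):print(c)
E
python3 plan.py .401,-.138,.12,177.4 .401,-.138,.08,177.4
```

```text
(array([0.64  , 0.2466]), array([0.052, 0.042]), -89.5, 0.053, array([244., 171.]), np.int32(307))
(array([0.6369, 0.1819]), array([0.05 , 0.041]), 87.9, 0.0528, array([268., 172.]), np.int32(309))
(array([ 0.4502, -0.2756]), array([0.112, 0.052]), 2.4, 0.0493, array([446., 241.]), np.int32(877))
at [ 0.4377 -0.0422  0.1256] [178.7   0.5 177.4] q6 -4 t 44.9
[0.32, -0.97, 0.03] yaw -0.0 rows> 2
[0.01, -0.01, 0.4] yaw -0.0 rows> 1
```

View pics/top5.png

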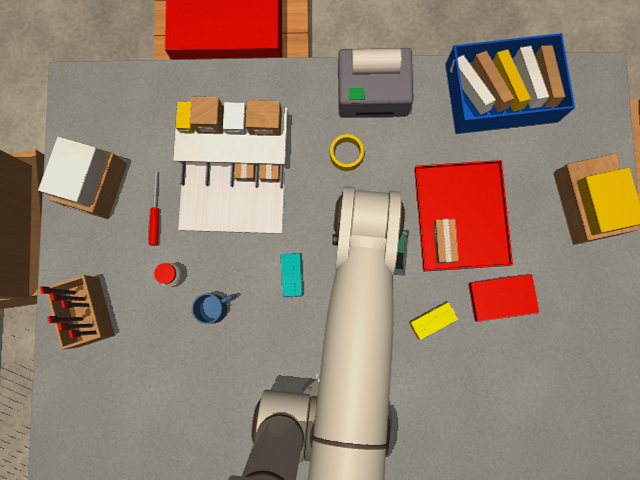

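Two cartons are seated in the rack at (244,171) and (268,172), one lies in the tray at (446,241), and no others are in view. Next is the pedal.

servo_tool:
  rows:
    - {"offset": [0.32,-0.6,0.03],"yaw": 0,"claw": 1}
    - {"offset": [0.32,-0.97,0.03],"yaw": 0,"claw": 1}
    - {"offset": [0.32,-0.97,0.2],"yaw": 0,"claw": 1}
    - {"offset": [0.32,-0.97,0.4],"yaw": 0,"claw": 1}
    - {"offset": [0.32,-0.97,0.4],"yaw": 0,"claw": 1}

```text
time: 45.52
ee_pos: [0.401, -0.135, 0.0816]
tcp_rot: [178.7, 0.3, 177.6]
wrist_force: [0.0, -0.4, 0.3]
opening: 0.0001
grasp_force: 0.0
```

servo_tool:
  rows:
    - {"offset": [0,0,0.06],"yaw": 0,"claw": 1}
    - {"offset": [0,0,0.12],"yaw": 0,"claw": 1}
    - {"offset": [0,0,0.18],"yaw": 0,"claw": 1}
    - {"offset": [0,0,0.22],"yaw": 0,"claw": 1}
    - {"offset": [0,0,0.25],"yaw": 0,"claw": 1}

```text
time: 46.15
ee_pos: [0.4015, -0.136, 0.0591]
tcp_rot: [178.8, 0.5, 177.5]
wrist_force: [-5.5, 0.3, 10.5]
opening: -0.0
grasp_force: 4.6
```

```bash
python3 s.py
```

```text
46.15 q [-19.52 -11.85 -27.46  74.29   1.31 -17.01] p [ 0.4015 -0.136   0.0591] rpy [178.78   0.48 177.49] tilt [0.53 1.2 ] F [-5.53  0.3  10.47] op -0.0 4.6
```

servo_tool:
  rows:
    - {"offset": [0,0,0.03],"yaw": 0,"claw": 1}
    - {"offset": [0,0,0.06],"yaw": 0,"claw": 1}
    - {"offset": [0,0,0.09],"yaw": 0,"claw": 1}
    - {"offset": [0,0,0.11],"yaw": 0,"claw": 1}

```text
time: 46.65
ee_pos: [0.4012, -0.1359, 0.049]
tcp_rot: [178.8, 0.4, 177.5]
wrist_force: [-16.5, 1.2, 32.0]
opening: 0.0002
grasp_force: 16.1
```

servo_tool:
  rows:
    - {"offset": [0,0,0.01],"yaw": 0,"claw": 1}
    - {"offset": [0,0,0.01],"yaw": 0,"claw": 1}

```text
time: 46.9
ee_pos: [0.4012, -0.1359, 0.0491]
tcp_rot: [178.8, 0.5, 177.5]
wrist_force: [-16.7, 2.1, 30.9]
opening: -0.0002
grasp_force: 15.2
```

servo_tool:
  rows:
    - {"offset": [0,0,-0.1],"yaw": 0,"claw": 1}
    - {"offset": [0,0,-0.3],"yaw": 0,"claw": 1}
    - {"offset": [0,0,-0.6],"yaw": 0,"claw": 1}
    - {"offset": [0,0,-1.0],"yaw": 0,"claw": 1}
    - {"offset": [0,0,-1.0],"yaw": 0,"claw": 1}

```text
time: 47.52
ee_pos: [0.4022, -0.1383, 0.1493]
tcp_rot: [178.8, 0.8, 177.5]
wrist_force: [0.0, 0.3, -0.3]
opening: 0.0002
grasp_force: 0.0
```

servo_tool:
  rows:
    - {"offset": [0.5,0.9,-0.5],"yaw": 0,"claw": 1}
    - {"offset": [0.5,0.9,-0.5],"yaw": 0,"claw": 1}
    - {"offset": [0.5,0.9,-0.5],"yaw": 0,"claw": 1}
    - {"offset": [0.5,0.9,-0.5],"yaw": 0,"claw": 1}

```text
time: 48.02
ee_pos: [0.3544, -0.0469, 0.1971]
tcp_rot: [178.8, 0.5, 177.5]
wrist_force: [-1.0, -0.5, -0.6]
opening: 0.0003
grasp_force: 0.0
```

```bash
python3 s.py; python3 - <<'E'
from h import *
p,d=camera("top");W=cloud("top",d);cv2.imwrite("pics/top6.png",p[:,:,::-1])
for c in cartons(p,W,.036,.062):print(c)
print("pad z",np.median(W[256:264,389:397,2]))
E
```

```text
48.02 q [ -8.48 -22.66 -20.38  91.95   1.28  -6.01] p [ 0.3544 -0.0469  0.1971] rpy [178.76   0.46 177.53] tilt [0.51 1.22] F [-1.04 -0.54 -0.62] op 0.0003 0.0
(array([0.6406, 0.2474]), array([0.051, 0.04 ]), 86.2, 0.0525, array([244., 171.]), np.int32(310))
(array([0.6376, 0.1815]), array([0.05 , 0.041]), 88.3, 0.053, array([268., 172.]), np.int32(312))
(array([ 0.4499, -0.2757]), array([0.112, 0.052]), 2.4, 0.0492, array([446., 241.]), np.int32(878))
pad z 0.6516434049539387
```

servo_tool:
  rows:
    - {"offset": [0.2,1.0,-0.3],"yaw": 0,"claw": 0.5}
    - {"offset": [0.2,1.0,-0.3],"yaw": 0,"claw": 0.5}
    - {"offset": [0.2,1.0,-0.3],"yaw": 0,"claw": 0.5}
    - {"offset": [0.2,1.0,-0.3],"yaw": 0,"claw": 0.5}

```text
time: 48.58
ee_pos: [0.3385, 0.0526, 0.2289]
tcp_rot: [178.8, 0.4, 177.5]
wrist_force: [-0.6, 0.8, 0.1]
opening: 0.0429
grasp_force: 0.0
```

```bash
python3 - <<'E'
from h import *
p,d=camera("top");W=cloud("top",d)
for c in cartons(p,W,.036,.062):print(c[0],c[3])
print("pad z",np.median(W[256:264,389:397,2]))
E
```

```text
[0.6395 0.2473] 0.0533
[0.6373 0.1819] 0.0528
[ 0.4499 -0.2753] 0.0492
pad z 0.05120163608559414
```

The pad is back up at 51 mm and all three cartons are in place, so I'm handing in.

```bash
python3 -c "
from workcell import *
print(job_done())"
```

```text
the job is handed in; nothing more can be done
None
```

Job handed in at about 49 s: I found three cartons; the two full ones (about 536 g and 739 g) are seated against the backstop in separate lanes, the part-used one (about 257 g) lies flat in the red tray, and the pedal was pressed to its stop and came back up.

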